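# Slide the used test plate off the stand into the tub

### The job

The rust-brown used test plate has to go into the white tub that stands under the open edge of the plate stand: swing the yellow keeper in front of its lane fully aside, then slide the plate along its lane and over the open edge so that it drops into the tub. Bear on the plate only lightly, always with less than 20 N, so that its scale is not crushed, and do not lift it out of its lane. Leave the bright new plate lying in its lane behind its closed keeper, keep the tub in its place, and do not disturb the bottles and fittings around.

Things in the scene. Friction and masses are not known exactly. Their poses are not given: they have to be found in the camera images.
- stand: Plate stand fixed to the bench: plywood deck 190 mm (its x) by 120 mm (its y) on slate-blue legs. Origin: centre of its footprint on the bench; z up. Deck top at z = 100 mm. Its -y edge (y = -60 mm) is the open edge over the tub. Two lanes run along its y. Slate-blue rails beside and behind the lanes (inner rear face at y = +52 mm) have their tops at z = 112 mm.
- near_lane (a point): Point on the open edge, at deck height (z = 100 mm), in the middle of the near lane (stand's x = -45 mm, y = -60 mm). The lane is 54 mm wide. From y = -50 to -58 mm of the stand its floor rises over a steel ramp to a low lip, 2.5 mm high, so a plate tilts and lifts by up to 2.5 mm as it slides over.
- far_lane (a point): The same point of the far lane (stand's x = +45 mm, y = -60 mm), which has the same width, ramp and lip.
- used_plate: Used plate: rust-brown metal, 50 (its x) by 90 (its y) by 8 mm, about 0.25 kg, loose in either lane, axes along the stand's, rear end 3 to 7 mm from the rear rail. Origin: centre of its underside. On top a hard rough slab of scale, 42 by 76 mm, flat, 1 to 7 mm thick: unknown, must be felt for. No finger fits beside or behind the plate. Its underside is smooth; a fingertip grips the scale better.
- new_plate: New plate: bright bare steel, same size and origin as the used one, lying in the other lane. It must stay there.
- keeper_near (a joint): Near lane's keeper: yellow bar 60 by 10 by 10 mm, z = 103.5 to 113.5 mm, across the lane's mouth. Upright pivot at stand's x = -85, y = -53 mm. Value in rad: 0 = closed, pointing from the pivot along the stand's +x; grows as its free end swings out towards -y; 1.57 = straight out over the tub, lane free; stop at 1.75. Stays where left (friction about 1 N at the post).
- keeper_far (a joint): Far lane's keeper, the mirror image: pivot at stand's x = +85 mm, y = -53 mm; 0 = closed, pointing from the pivot along the stand's -x; grows as its free end swings out towards -y; stop at 1.75.
- keeper_near_post (a point): Top centre of the upright blue round post (12 mm across, 36 mm tall, from z = 113.5 to 149.5 mm above the bench) on the near keeper, 55 mm from its pivot. It can be pinched from above or pushed.
- keeper_far_post (a point): The same on the far keeper.
- tub: White open tub 240 mm (its x) by 150 mm (its y) by 70 mm high, walls 4 mm, standing loose on the bench below the open edge, in front of both lanes. Origin: centre of its underside.
- bottle_a: Clear sample bottle with white cap, 60 mm across, 130 mm tall; origin at the centre of its underside. Bystander.
- bottle_b: Clear sample bottle with blue cap, 60 mm across, 130 mm tall; origin at the centre of its underside. Bystander.
- valve: White plastic valve with a blue handle, 100 mm long, 63 mm tall; origin at the centre of its underside. Bystander.
- brass_fitting: Brass pipe fitting, 36 mm across, 50 mm tall; origin at the centre of its underside. Bystander.
There are look-alikes about, which are no part of the job. Leave any red look-alike of the stand alone.

How it is judged:
By the outcome, as a careful person would: the job done as asked, in the order asked, and still so for the second after the job is handed in, with the robot touching nothing.
It also fails if it takes over 61 s, if anything falls off the work surface, if the arm or the gripper's body presses on something with over 40 N, if the wrist force passes 120 N, or if a joint passes its speed limit or range.

### The arm

A 6-joint arm with a two-finger parallel gripper is mounted at the origin on the work surface. World frame = base frame: x ahead of the robot, y to its left, z up, the work surface at z = 0. Lengths are in m, angles in rad, forces in N, time in s.
With the tool pointing down it reaches from about 0.35 to 0.775 m from the base axis. Payload 5.5 kg.
Tool frame: the origin (TCP) lies on the centre line of the jaws, within the pads' length; the fingertips stand 22 mm ahead of it and the grasp point (between the pads) lies 3 mm ahead of it; x points along the fingers, y is the direction in which the jaws open and shut, and the axes are right-handed (so a half turn about x gives the same grasp; the last joint's range is limited). The gripper opens to 85 mm and grips with 20 to 120 N. Pads are 22 mm wide; open, the fingers measure 114 mm over their backs; the gripper's body (76 mm by 85 mm) begins 54 mm behind the grasp point. The pads swing forward as they close: fully open they stand 13 mm farther back than shut.
Start: joints at [-1.452, 0.313, 0.046, 1.304, 0, 1.431], TCP at [0.147, -0.556, 0.253] pointing down, gripper open.
Joint ranges: [-2.76, 2.76], [-0.86, 1.69], [-1.03, 1.26], [-2.2, 2.34], [-1.47, 1.5], [-3.14, 3.14]. Speed limits (rad/s): [2.57, 2.57, 3.14, 3.14, 3.14, 3.14].

### API

Orientations are given as a unit quaternion [x, y, z, w].
In Python, from workcell import get_obs, grab_frame, calibration, finish_job gives the robot as it stands. The module is installed in compiled form; this text tells all that it offers.
- The arm moves only by the tool move_arm, never from a script. Its argument "motion" is a list of rows, each an object of numbers: "grip": the finger opening in cm, from 0 to 8.54; "x", "y", "z": the shift along the tool's x, y, z in cm; "twist": the turn about the tool's x in rad. In form: [{"grip": .., "x": .., "y": .., "z": .., "twist": ..}, ...]. A call has 1 to 12 rows; each row shifts and turns the commanded pose from where the row before left it, along the tool's axes as they then stand; what a row does not reach is not made up. A row lasts 1/12 s, in which the tool goes at most 41.7 mm and 7.16 degrees, less where a joint would pass 70% of its speed; a pose out of reach is approached as far as the arm can. A call with a gripper value outside its range is refused whole. The fingers move at their own pace and stop on an object; the grip force is fixed at half the most. Time passes only in rows, so rows that do not move let the fingers close. It gives the time, the measured TCP pose, the force and the opening at its end, in the units of the state.
- get_obs(): the state, without advancing time (a new reading comes with each control period).
- grab_frame(name): name is "scene" or "side" or "wrist"; returns (picture, depth): 480x640x3 uint8, blue, green, red; 480x640 float32, m along the optical axis (not along the pixel's ray), 0 where there is no reading.
- calibration(name): a dict with "fx", "fy", "cx", "cy" (pixels), "k1" (the pictures are not rectified: a ray, as slopes to the right and down, at radius r is drawn at 1 + k1 r^2 times it, then the intrinsics apply), "R" (3x3) and "t" (3): a world point X has camera coordinates R X + t; the wrist camera has in their place "hand_eye" (4x4, takes a point from camera to tool coordinates, whose origin is the TCP and whose axes are the tool frame's). Camera axes: x right, y down, z forward; pixel columns grow to the right and rows downward; lengths in m; the calibration is good to about 2 mm. A picture is of the moment at which its call begins: read the wrist's pose just before it. calibration takes no time and is no camera call.
- finish_job(): hands the job in, once; it reports no verdict.
The state is a dict: "time": time; "joints": joint angles; "qd": joint speeds; "joint_efforts": joint torques, N m; "ee_pos": TCP position; "orientation": TCP orientation; "force": force on the tool from outside, world axes, zero at the start; "wrist_torque": the same for the moment, N m; "gripper_width": finger opening in m.
Only numpy, scipy, OpenCV 4.12 (cv2) and the standard library are available. Lean on these libraries where they do the work, as an engineer would, in place of code of your own. Each camera call takes 0.05 s, during which the arm holds its last target. There are 200 camera calls.

## Working session

There is one attempt and no reset: what is moved stays moved. The work goes in short steps, Python scripts to look and compute and a tool call to move; the robot and the scene stay as the last step left them, time stands still between calls to the robot, and variables do not carry over. Pictures are saved under pics/ and viewed, about 8 in all and at most 12, crops included, and the job is handed in when it is done.

Besides the shell and the picture viewer there is one more tool, called after ">>>" as name(argument=value, ...) on one line, values as JSON. move_arm: Moves the arm, as the interface text tells. Its arguments: {"type":"object","properties":{"motion":{"type":"array","items":{"type":"object","properties":{"grip":{"type":"number"},"x":{"type":"number"},"y":{"type":"number"},"z":{"type":"number"},"twist":{"type":"number"}}}}},"required":["motion"]}

```bash
mkdir -p pics
cat > h.py <<'E'
import numpy as np, cv2
from scipy.spatial.transform import Rotation as Ro
from workcell import get_obs, grab_frame, calibration
def snap(n):
    o=get_obs(); p,d=grab_frame(n); np.savez(f'{n}.npz',p=p,d=d,pos=o['ee_pos'],q=o['orientation']); return p,d,o
def world(n,uv,z=None):
    """pixels -> world; with depth, or on plane height z"""
    f=np.load(f'{n}.npz'); c=calibration(n); uv=np.atleast_2d(np.array(uv,float))
    K=np.array([[c['fx'],0,c['cx']],[0,c['fy'],c['cy']],[0,0,1]])
    s=cv2.undistortPoints(uv[:,None],K,np.array([c['k1'],0,0,0.]))[:,0]
    ray=np.c_[s,np.ones(len(s))]
    if n=='wrist':
        H=np.array(c['hand_eye']); Rt=Ro.from_quat(f['q']).as_matrix()
        Rw=Rt@H[:3,:3]; o=Rt@H[:3,3]+f['pos']
    else:
        R=np.array(c['R']);Rw=R.T;o=-R.T@np.array(c['t'])
    r=ray@Rw.T
    if z is None: k=f['d'][uv[:,1].astype(int),uv[:,0].astype(int)]
    else: k=(z-o[2])/r[:,2]
    return o+r*k[:,None]
E
python3 - <<'E'
from h import *
for n in('scene','side','wrist'):
    p,d,o=snap(n); cv2.imwrite(f'pics/{n}0.png',p)
print(o['ee_pos'],o['orientation'],o['force'],o['time'])
print(Ro.from_quat(o['orientation']).as_matrix().round(3))
E
```

```text
[ 0.14708934 -0.55542301  0.25250085] [ 0.70120012  0.0918369  -0.70118855  0.09065866] [ 0.29048203 -0.07369356 -0.59107983] 0.1
[[-0.     0.256 -0.967]
 [ 0.002 -0.967 -0.256]
 [-1.    -0.002 -0.   ]]
```

View pics/scene0.png

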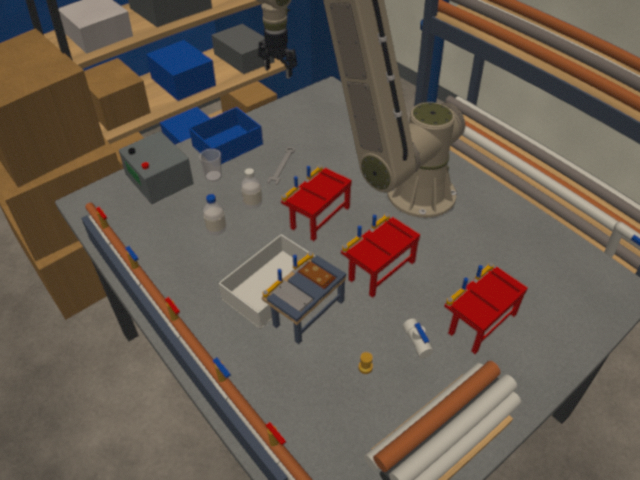

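View pics/side0.png

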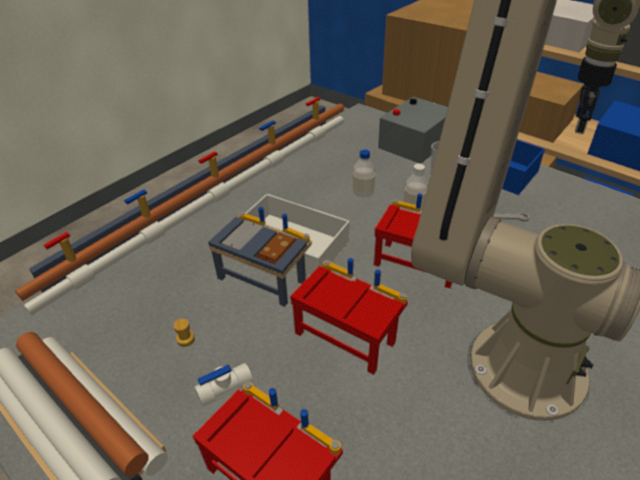

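The real stand is the slate-blue one (scene about 305,290; side about 260,250). The three red ones are look-alikes (scene 317,198; 381,252; 487,303). I'll check it in a close crop.

Run:
```python
from h import *
a=np.load('scene.npz')['p'][225:345,210:370]; b=np.load('side.npz')['p'][180:310,190:363]
cv2.imwrite('pics/crop.png',np.hstack([cv2.resize(a,(400,300),interpolation=2),cv2.resize(b,(400,300),interpolation=2)]))
pts=[(295,258),(279,270),(318,274),(292,297),(312,286),(240,312)]
print(world('scene',pts).round(3))
print(world('side',[(262,212),(285,220),(275,247),(240,235)]).round(3))
```

```text
[[0.554 0.072 0.142]
 [0.612 0.083 0.148]
 [0.527 0.131 0.112]
 [0.623 0.148 0.112]
 [0.564 0.153 0.113]
 [0.713 0.03  0.004]]
[[0.608 0.085 0.141]
 [0.553 0.071 0.137]
 [0.53  0.13  0.112]
 [0.622 0.145 0.107]]
```

View pics/crop.png

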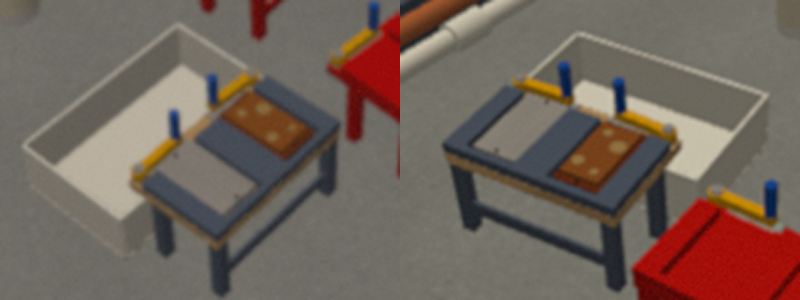

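The crop confirms it: the brown plate lies in the lane at smaller world x, which is the near lane. Its post is at about (0.554, 0.072), and the bright plate lies in the far lane. I'll move above it for a wrist look.

>>> move_arm(motion=[{"x": -0.4, "y": -2.5, "z": -2.75}, {"x": -0.4, "y": -2.5, "z": -2.75}, {"x": -0.4, "y": -2.5, "z": -2.75}, {"x": -0.4, "y": -2.5, "z": -2.75}, {"x": -0.4, "y": -2.5, "z": -2.75}, {"x": -0.4, "y": -2.5, "z": -2.75}, {"x": -0.4, "y": -2.5, "z": -2.75}, {"x": -0.4, "y": -2.5, "z": -2.75}, {"x": -0.4, "y": -2.5, "z": -2.75}, {"x": -0.4, "y": -2.5, "z": -2.75}, {"x": -0.4, "y": -2.5, "z": -2.75}, {"x": -0.4, "y": -2.5, "z": -2.75}])

```text
invalid input at $.motion[0]: expected keys grip, x, y, z, twist
```

>>> move_arm(motion=[{"y": -2.5, "z": -2.75}, {"y": -2.5, "z": -2.75}, {"y": -2.5, "z": -2.75}, {"y": -2.5, "z": -2.75}, {"y": -2.5, "z": -2.75}, {"y": -2.5, "z": -2.75}, {"y": -2.5, "z": -2.75}, {"y": -2.5, "z": -2.75}, {}, {}])

```text
invalid input at $.motion[0]: expected keys grip, x, y, z, twist
```

Run:
```python
from h import *
p,d,o=snap('wrist'); cv2.imwrite('pics/w1.png',p)
print(o['ee_pos'],o['joints'],o['force'],o['time'],o['gripper_width']); print(Ro.from_quat(o['orientation']).as_matrix().round(3))
```

```text
[ 0.14709403 -0.55551723  0.25262886] [-1.45163346e+00  3.13832820e-01  4.52838441e-02  1.30362004e+00
  3.75314404e-05  1.43118136e+00] [0.00340865 0.35813143 0.58784549] 0.15 0.08533339771187032
[[-0.     0.256 -0.967]
 [ 0.001 -0.967 -0.256]
 [-1.    -0.001 -0.   ]]
```

View pics/w1.png

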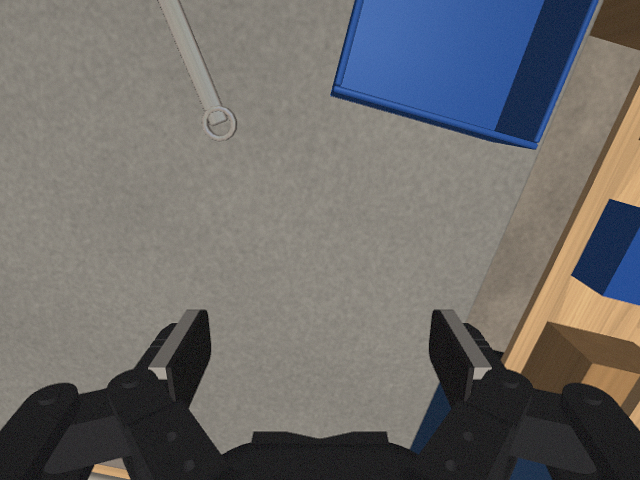

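The picture (wrench at 220,122 and a blue bin) shows only the start area: the arm hasn't moved, because every row needs all its keys. I'll resend the move.

>>> move_arm(motion=[{"grip": 3, "x": -0.4, "y": -2.5, "z": -2.75, "twist": 0}, {"grip": 3, "x": -0.4, "y": -2.5, "z": -2.75, "twist": 0}, {"grip": 3, "x": -0.4, "y": -2.5, "z": -2.75, "twist": 0}, {"grip": 3, "x": -0.4, "y": -2.5, "z": -2.75, "twist": 0}, {"grip": 3, "x": -0.4, "y": -2.5, "z": -2.75, "twist": 0}, {"grip": 3, "x": -0.4, "y": -2.5, "z": -2.75, "twist": 0}, {"grip": 3, "x": -0.4, "y": -2.5, "z": -2.75, "twist": 0}, {"grip": 3, "x": -0.4, "y": -2.5, "z": -2.75, "twist": 0}, {"grip": 3, "x": -0.4, "y": -2.5, "z": -2.75, "twist": 0}, {"grip": 3, "x": -0.4, "y": -2.5, "z": -2.75, "twist": 0}, {"grip": 3, "x": -0.4, "y": -2.5, "z": -2.75, "twist": 0}, {"grip": 3, "x": -0.4, "y": -2.5, "z": -2.75, "twist": 0}])

```text
time: 1.2
ee_pos: [0.3899, -0.1797, 0.3016]
orientation: [0.701, 0.091, -0.701, 0.091]
force: [0.6, -1.1, -0.0]
gripper_width: 0.0301
```

>>> move_arm(motion=[{"grip": 3, "x": 0, "y": -2.5, "z": -2.75, "twist": 0}, {"grip": 3, "x": 0, "y": -2.5, "z": -2.75, "twist": 0}, {"grip": 3, "x": 0, "y": -2.5, "z": -2.75, "twist": 0}, {"grip": 3, "x": 0, "y": -2.5, "z": -2.75, "twist": 0}, {"grip": 3, "x": 0, "y": -2.5, "z": -2.75, "twist": 0}, {"grip": 3, "x": 0, "y": -2.5, "z": -2.75, "twist": 0}, {"grip": 3, "x": 0, "y": 0, "z": 0, "twist": 0}, {"grip": 3, "x": 0, "y": 0, "z": 0, "twist": 0}])

```text
time: 1.87
ee_pos: [0.5109, 0.0076, 0.3006]
orientation: [-0.701, -0.093, 0.701, -0.093]
force: [-0.1, -0.5, -0.6]
gripper_width: 0.0298
```

Run:
```python
from h import *
p,d,o=snap('wrist'); cv2.imwrite('pics/w2.png',p)
print(o['ee_pos'],o['joints'],o['force'],o['time'],o['gripper_width']); print(Ro.from_quat(o['orientation']).as_matrix().round(3)); print(np.array(calibration('wrist')['hand_eye']).round(3))
```

```text
[0.51093687 0.00761138 0.30064674] [-1.42180652e-01  1.79520368e-01 -1.35883267e-02  1.37873428e+00
 -2.32191107e-04  2.73658796e+00] [-0.14946509 -0.5144793  -0.61305478] 1.8667 0.02983711429444826
[[-0.001  0.26  -0.966]
 [-0.    -0.966 -0.26 ]
 [-1.    -0.     0.001]]
[[-0.    -0.313  0.95  -0.12 ]
 [ 1.    -0.    -0.    -0.   ]
 [ 0.     0.95   0.313 -0.08 ]
 [ 0.     0.     0.     1.   ]]
```

View pics/w2.png

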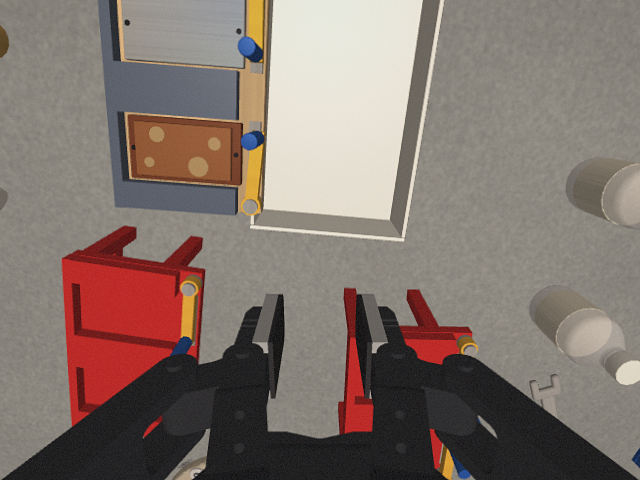

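The wrist view shows the near post at (252,141), its pivot at (251,206), and the brown plate between (128,114) and (240,184). The far post is at (251,47), and the tub is to the right.

Run:
```python
from h import *
p=np.load('wrist.npz')['p'].astype(int)
m=(p[...,0]>110)&(p[...,2]<60)&(p[...,1]<110); m[:,:230]=0;m[:,270:]=0;m[180:]=0
ys,xs=np.nonzero(m); w=world('wrist',np.c_[xs,ys])
for s in (ys<90,ys>=90):
    t=s&(w[:,2]>.145)&(w[:,2]<.155); print('post',s.sum(),t.sum(),w[t].mean(0).round(4),np.ptp(w[t],0).round(3), w[s,2].min(),w[s,2].max())
print('pivot',world('wrist',[(251,206)],.1135),world('wrist',[(251,206)]))
print('scale/plate',world('wrist',[(140,122),(235,130),(232,178),(140,172),(185,150),(185,160),(131,150),(239,155)]).round(4))
print('rails',world('wrist',[(120,200),(230,208),(120,90),(230,90)]).round(4))
print('tub rim',world('wrist',[(404,238),(252,228)],.07).round(4))
```

```text
post 103 101 [0.6124 0.0857 0.149 ] [0.011 0.011 0.004] 0.146535821044687 0.42085430362760423
post 169 169 [0.5549 0.071  0.1491] [0.011 0.011 0.005] 0.146120185402754 0.15086265913980662
pivot [[0.50076332 0.0638361  0.1135    ]] [[0.5011854  0.0636661  0.11498995]]
scale/plate [[0.5438 0.1607 0.1134]
 [0.5564 0.0891 0.1093]
 [0.5181 0.0845 0.1072]
 [0.5052 0.1559 0.1136]
 [0.5316 0.1237 0.1128]
 [0.524  0.1223 0.1137]
 [0.5195 0.1676 0.1078]
 [0.5381 0.0824 0.1088]]
rails [[0.4774 0.1699 0.1123]
 [0.4941 0.0805 0.1119]
 [0.5632 0.179  0.1121]
 [0.5845 0.0979 0.1126]]
tub rim [[ 0.4957 -0.0804  0.07  ]
 [ 0.4675  0.0634  0.07  ]]
```

>>> move_arm(motion=[{"grip": 3, "x": 0, "y": 0, "z": 0, "twist": -0.1225}, {"grip": 3, "x": 0, "y": 0, "z": 0, "twist": -0.1225}, {"grip": 3, "x": 0, "y": 0, "z": 0, "twist": -0.1225}, {"grip": 3, "x": 0, "y": 0, "z": 0, "twist": -0.1225}, {"grip": 3, "x": 0, "y": 0, "z": 0, "twist": -0.1225}, {"grip": 3, "x": 0, "y": 0, "z": 0, "twist": -0.1225}, {"grip": 3, "x": 0, "y": 0, "z": 0, "twist": -0.1225}, {"grip": 3, "x": 0, "y": 0, "z": 0, "twist": -0.1225}, {"grip": 3, "x": 0, "y": 0, "z": 0, "twist": -0.1225}, {"grip": 3, "x": 0, "y": 0, "z": 0, "twist": -0.1225}, {"grip": 3, "x": 0, "y": 0, "z": 0, "twist": -0.1225}, {"grip": 3, "x": 0, "y": 0, "z": 0, "twist": -0.1225}])

```text
time: 2.92
ee_pos: [0.5097, 0.0042, 0.3014]
orientation: [0.458, 0.539, -0.458, 0.539]
force: [0.2, -0.6, 0.2]
gripper_width: 0.03
```

>>> move_arm(motion=[{"grip": 3, "x": 0, "y": 0, "z": 0, "twist": -0.1225}, {"grip": 3, "x": 0, "y": 0, "z": 0, "twist": -0.1225}, {"grip": 3, "x": 0, "y": 0, "z": 0, "twist": -0.1225}, {"grip": 3, "x": 0, "y": 0, "z": 0, "twist": -0.1225}, {"grip": 3, "x": 0, "y": 0, "z": 0, "twist": -0.1225}, {"grip": 3, "x": 0, "y": 0, "z": 0, "twist": -0.1225}, {"grip": 3, "x": 0, "y": 0, "z": 0, "twist": -0.1225}, {"grip": 3, "x": 0, "y": 0, "z": 0, "twist": -0.1225}, {"grip": 3, "x": 0, "y": 0, "z": 0, "twist": -0.1225}, {"grip": 3, "x": 0, "y": 0, "z": 0, "twist": -0.1225}, {"grip": 3, "x": 0, "y": 0, "z": 0, "twist": -0.1225}, {"grip": 3, "x": 0, "y": 0, "z": 0, "twist": -0.1225}])

```text
time: 3.92
ee_pos: [0.5097, 0.0042, 0.3014]
orientation: [-0.022, 0.707, 0.021, 0.707]
force: [0.4, -0.1, 0.2]
gripper_width: 0.0296
```

>>> move_arm(motion=[{"grip": 3, "x": 0, "y": 0, "z": 0, "twist": -0.1225}, {"grip": 3, "x": 0, "y": 0, "z": 0, "twist": 0}, {"grip": 3, "x": 0, "y": 0, "z": 0, "twist": 0}])

```text
time: 4.17
ee_pos: [0.51, 0.0047, 0.3014]
orientation: [-0.062, 0.704, 0.061, 0.704]
force: [1.2, -0.7, -0.1]
gripper_width: 0.0301
```

```bash
cat > to.py <<'E'
import sys; from h import *
o=get_obs(); R=Ro.from_quat(o['orientation']).as_matrix()
print('pos',o['ee_pos'].round(4) if hasattr(o['ee_pos'],'round') else o['ee_pos'],'F',np.round(o['force'],2),'w',round(o['gripper_width'],4),'t',o['time'],'q6',round(o['joints'][5],3))
print('yaw of tool y',np.arctan2(R[1,1],R[0,1])-np.pi/2)
for a in sys.argv[1:]:
    t=np.array(eval(a)); print(a,'shift cm',(100*R.T@(t-o['ee_pos'])).round(2))
E
python3 to.py "(.555,.0715,.30)"
```

```text
pos [0.51   0.0047 0.3014] F [ 1.22 -0.72 -0.12] w 0.0301 t 4.1667 q6 -0.323
yaw of tool y 0.1742863534839154
(.555,.0715,.30) shift cm [0.14 5.8  5.59]
```

>>> move_arm(motion=[{"grip": 3, "x": 0, "y": 1.93, "z": 1.86, "twist": 0}, {"grip": 3, "x": 0, "y": 1.93, "z": 1.86, "twist": 0}, {"grip": 3, "x": 0, "y": 1.94, "z": 1.87, "twist": 0}, {"grip": 3, "x": 3, "y": 0, "z": 0, "twist": 0}, {"grip": 3, "x": 3, "y": 0, "z": 0, "twist": 0}, {"grip": 3, "x": 3, "y": 0, "z": 0, "twist": 0}, {"grip": 3, "x": 0, "y": 0, "z": 0, "twist": 0}, {"grip": 3, "x": 0, "y": 0, "z": 0, "twist": 0}])

```text
time: 4.83
ee_pos: [0.5537, 0.0724, 0.2102]
orientation: [-0.062, 0.706, 0.063, 0.703]
force: [-0.2, -0.6, 0.8]
gripper_width: 0.0296
```

```bash
python3 to.py "(.555,.0715,.144)"
python3 - <<'E'
from h import *
p,d,o=snap('wrist'); cv2.imwrite('pics/w3.png',p)
E
```

```text
pos [0.5537 0.0724 0.2102] F [-0.18 -0.64  0.77] w 0.0296 t 4.8333 q6 -0.191
yaw of tool y 0.17697566600461445
(.555,.0715,.144) shift cm [ 6.62 -0.12  0.14]
```

View pics/w3.png

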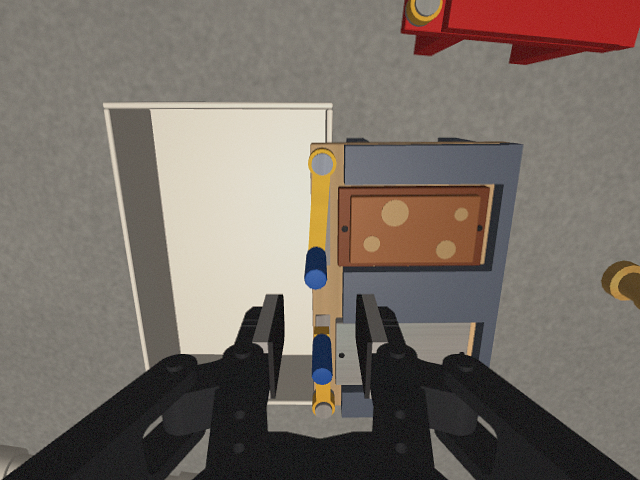

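The view shows the near post at (316,275), the near pivot at (321,161) and the brown plate at about (415,227). I'll refine these points.

```bash
python3 - <<'E'
from h import *
p=np.load('wrist.npz')['p'].astype(int)
m=(p[...,0]>70)&(p[...,2]<60)&(p[...,1]<110); m[:,:295]=0;m[:,340:]=0;m[:230]=0
ys,xs=np.nonzero(m); w=world('wrist',np.c_[xs,ys])
for s in (ys<310,ys>=310):
    t=s&(w[:,2]>.145)&(w[:,2]<.155); print('post',s.sum(),t.sum(),w[t].mean(0).round(4),np.median(w[t],0).round(4),np.ptp(w[t],0).round(3))
print('pivot',world('wrist',[(321,161),(324,409)],.1135).round(4))
print('scale corners',world('wrist',[(352,195),(484,187),(476,263),(351,265)],.113).round(4))
print('plate corners',world('wrist',[(339,187),(339,266)],.108).round(4))
g=[(u,v) for u in range(360,475,5) for v in range(200,260,5)]
print('scale z',np.median(world('wrist',g)[:,2]), 'rail z',world('wrist',[(420,165),(420,290)])[:,2])
E
python3 to.py
```

```text
post 522 271 [0.5548 0.0709 0.1487] [0.5553 0.0711 0.149 ] [0.012 0.011 0.005]
post 672 307 [0.6125 0.0847 0.149 ] [0.6123 0.0845 0.1492] [0.012 0.011 0.006]
pivot [[0.4993 0.064  0.1135]
 [0.6682 0.0965 0.1135]]
scale corners [[0.5154 0.0851 0.113 ]
 [0.4973 0.159  0.113 ]
 [0.5434 0.1686 0.113 ]
 [0.5582 0.0933 0.113 ]]
plate corners [[0.513  0.0772 0.108 ]
 [0.5621 0.0868 0.108 ]]
scale z 0.11285537268696566 rail z [0.11140569 0.11206373]
pos [0.5551 0.0724 0.2121] F [-0.13  0.75 -0.15] w 0.0304 t 4.8833 q6 -0.191
yaw of tool y 0.1773824008046887
```

>>> move_arm(motion=[{"grip": 3, "x": 2, "y": -0.1, "z": 0, "twist": 0}, {"grip": 3, "x": 2, "y": 0, "z": 0, "twist": 0}, {"grip": 3, "x": 1.5, "y": 0, "z": 0, "twist": 0}, {"grip": 3, "x": 1.3, "y": 0, "z": 0, "twist": 0}, {"grip": 1.5, "x": 0, "y": 0, "z": 0, "twist": 0}, {"grip": 1.5, "x": 0, "y": 0, "z": 0, "twist": 0}, {"grip": 1.5, "x": 0, "y": 0, "z": 0, "twist": 0}])

```text
time: 5.47
ee_pos: [0.5569, 0.0716, 0.1457]
orientation: [-0.063, 0.703, 0.063, 0.706]
force: [0.0, 1.2, 0.7]
gripper_width: 0.0148
```

```bash
python3 to.py "(.555,.0715,.144)"
```

```text
pos [0.5569 0.0716 0.1457] F [0.05 1.2  0.69] w 0.0148 t 5.4667 q6 -0.194
yaw of tool y 0.1789390407795577
(.555,.0715,.144) shift cm [ 0.17  0.02 -0.19]
```

>>> move_arm(motion=[{"grip": 1.5, "x": 0, "y": -0.574, "z": -0.03, "twist": 0.1045}, {"grip": 1.5, "x": 0, "y": -0.574, "z": -0.03, "twist": 0.1045}, {"grip": 1.5, "x": 0, "y": -0.574, "z": -0.03, "twist": 0.1045}, {"grip": 1.5, "x": 0, "y": -0.574, "z": -0.03, "twist": 0.1045}, {"grip": 1.5, "x": 0, "y": -0.574, "z": -0.03, "twist": 0.1045}, {"grip": 1.5, "x": 0, "y": -0.574, "z": -0.03, "twist": 0.1045}, {"grip": 1.5, "x": 0, "y": -0.574, "z": -0.03, "twist": 0.1045}, {"grip": 1.5, "x": 0, "y": -0.574, "z": -0.03, "twist": 0.1045}])

```text
time: 6.13
ee_pos: [0.546, 0.0285, 0.1454]
orientation: [0.23, 0.668, -0.229, 0.67]
force: [-0.3, 2.2, -0.8]
gripper_width: 0.0151
```

>>> move_arm(motion=[{"grip": 1.5, "x": 0, "y": -0.574, "z": -0.03, "twist": 0.1045}, {"grip": 1.5, "x": 0, "y": -0.574, "z": -0.03, "twist": 0.1045}, {"grip": 1.5, "x": 0, "y": -0.574, "z": -0.03, "twist": 0.1045}, {"grip": 1.5, "x": 0, "y": -0.574, "z": -0.03, "twist": 0.1045}, {"grip": 1.5, "x": 0, "y": -0.574, "z": -0.03, "twist": 0.1045}, {"grip": 1.5, "x": 0, "y": -0.574, "z": -0.03, "twist": 0.1045}, {"grip": 1.5, "x": 0, "y": -0.574, "z": -0.03, "twist": 0.1045}, {"grip": 1.5, "x": 0, "y": -0.574, "z": -0.03, "twist": 0.1045}, {"grip": 1.5, "x": 0, "y": 0, "z": 0, "twist": 0}])

```text
time: 6.88
ee_pos: [0.5062, 0.0069, 0.1453]
orientation: [0.481, 0.518, -0.48, 0.519]
force: [-0.0, 1.0, 0.5]
gripper_width: 0.0151
```

```bash
python3 to.py
python3 - <<'E'
from h import *
o=get_obs();v=np.array(o['ee_pos'])[:2]-[.5003,.0642];print(np.hypot(*v),.19-np.arctan2(v[1],v[0]))
E
```

```text
pos [0.5062 0.0069 0.1453] F [-0.04  0.97  0.47] w 0.0151 t 6.8833 q6 1.35
yaw of tool y -1.4953523578258134
0.0576151533396715 1.658961703623492
```

>>> move_arm(motion=[{"grip": 2, "x": 0, "y": 0, "z": 0, "twist": 0}, {"grip": 2, "x": -2.5, "y": 0, "z": 0, "twist": 0}, {"grip": 2, "x": -2.5, "y": 0, "z": 0, "twist": 0}, {"grip": 0, "x": -2.5, "y": 0, "z": 0, "twist": -0.11}, {"grip": 0, "x": 0, "y": 0, "z": 0, "twist": 0}, {"grip": 0, "x": 0, "y": 0, "z": 0, "twist": 0}])

```text
time: 7.38
ee_pos: [0.5072, 0.007, 0.2205]
orientation: [0.451, 0.544, -0.449, 0.547]
force: [-0.4, -0.0, -0.3]
gripper_width: 0.0003
```

```bash
python3 to.py "(.5247,.1493,.155)"
```

```text
pos [0.5072 0.007  0.2205] F [-0.35 -0.   -0.29] w 0.0003 t 7.3833 q6 1.236
yaw of tool y -1.3808287248145175
(.5247,.1493,.155) shift cm [  6.54   4.37 -13.66]
```

>>> move_arm(motion=[{"grip": 0, "x": 0, "y": 0.88, "z": -2.72, "twist": 0}, {"grip": 0, "x": 0, "y": 0.88, "z": -2.72, "twist": 0}, {"grip": 0, "x": 0, "y": 0.88, "z": -2.72, "twist": 0}, {"grip": 0, "x": 0, "y": 0.88, "z": -2.72, "twist": 0}, {"grip": 0, "x": 0, "y": 0.88, "z": -2.72, "twist": 0}, {"grip": 0, "x": 2, "y": 0, "z": 0, "twist": 0}, {"grip": 0, "x": 2, "y": 0, "z": 0, "twist": 0}, {"grip": 0, "x": 2, "y": 0, "z": 0, "twist": 0}, {"grip": 0, "x": 0, "y": 0, "z": 0, "twist": 0}, {"grip": 0, "x": 0, "y": 0, "z": 0, "twist": 0}])

```text
time: 8.22
ee_pos: [0.5218, 0.1489, 0.1566]
orientation: [0.449, 0.546, -0.452, 0.544]
force: [0.6, -0.1, 0.5]
gripper_width: 0.0005
```

```bash
python3 to.py "(.5247,.1493,.141)"
python3 - <<'E'
from h import *
p,d,o=snap('wrist'); cv2.imwrite('pics/w4.png',p)
E
```

```text
pos [0.5218 0.1489 0.1566] F [ 0.63 -0.06  0.52] w 0.0005 t 8.2167 q6 1.512
yaw of tool y -1.3818698334436326
(.5247,.1493,.141) shift cm [1.56 0.3  0.02]
```

View pics/w4.png

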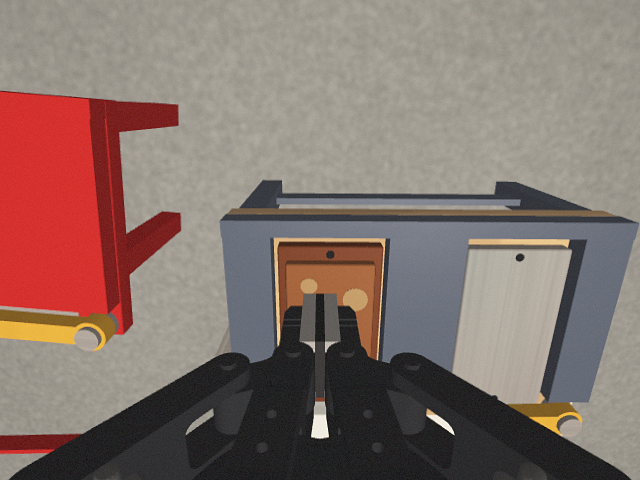

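The closed fingers are above the rear of the brown plate (tips at 320,295), the far keeper is closed and the new plate is in its lane. Next I'll feel downward.

>>> move_arm(motion=[{"grip": 0, "x": 0.8, "y": 0.3, "z": 0, "twist": 0}, {"grip": 0, "x": 0.6, "y": 0, "z": 0, "twist": 0}, {"grip": 0, "x": 0.1, "y": 0, "z": 0, "twist": 0}, {"grip": 0, "x": 0.1, "y": 0, "z": 0, "twist": 0}, {"grip": 0, "x": 0, "y": 0, "z": 0, "twist": 0}])

```text
time: 8.68
ee_pos: [0.5262, 0.1495, 0.1422]
orientation: [0.451, 0.545, -0.451, 0.545]
force: [0.2, -0.3, 0.7]
gripper_width: -0.0001
```

>>> move_arm(motion=[{"grip": 0, "x": 0.1, "y": 0, "z": 0, "twist": 0}, {"grip": 0, "x": 0.1, "y": 0, "z": 0, "twist": 0}])

```text
time: 8.85
ee_pos: [0.5264, 0.1495, 0.1406]
orientation: [0.451, 0.545, -0.451, 0.545]
force: [0.1, 0.1, -0.1]
gripper_width: 0.0002
```

>>> move_arm(motion=[{"grip": 0, "x": 0.1, "y": 0, "z": 0, "twist": 0}, {"grip": 0, "x": 0, "y": 0, "z": 0, "twist": 0}])

```text
time: 9.02
ee_pos: [0.5261, 0.1495, 0.1392]
orientation: [0.451, 0.545, -0.451, 0.545]
force: [-0.5, -0.6, 0.7]
gripper_width: -0.0002
```

>>> move_arm(motion=[{"grip": 0, "x": 0.1, "y": 0, "z": 0, "twist": 0}, {"grip": 0, "x": 0.1, "y": 0, "z": 0, "twist": 0}])

```text
time: 9.18
ee_pos: [0.5262, 0.1496, 0.1373]
orientation: [0.451, 0.545, -0.451, 0.545]
force: [-0.3, 0.0, -0.5]
gripper_width: 0.0003
```

>>> move_arm(motion=[{"grip": 0, "x": 0.1, "y": 0, "z": 0, "twist": 0}, {"grip": 0, "x": 0, "y": 0, "z": 0, "twist": 0}])

```text
time: 9.35
ee_pos: [0.526, 0.1496, 0.136]
orientation: [0.451, 0.545, -0.451, 0.545]
force: [-0.7, -1.2, 0.2]
gripper_width: -0.0001
```

>>> move_arm(motion=[{"grip": 0, "x": 0.05, "y": 0, "z": 0, "twist": 0}, {"grip": 0, "x": 0, "y": 0, "z": 0, "twist": 0}])

```text
time: 9.52
ee_pos: [0.5262, 0.1496, 0.1357]
orientation: [0.451, 0.545, -0.451, 0.545]
force: [0.3, 0.8, -0.1]
gripper_width: 0.0003
```

>>> move_arm(motion=[{"grip": 0, "x": 0.05, "y": 0, "z": 0, "twist": 0}, {"grip": 0, "x": 0, "y": 0, "z": 0, "twist": 0}])

```text
time: 9.68
ee_pos: [0.5262, 0.1496, 0.1353]
orientation: [0.451, 0.545, -0.451, 0.545]
force: [0.4, -0.3, -0.1]
gripper_width: -0.0001
```

>>> move_arm(motion=[{"grip": 0, "x": 0.05, "y": 0, "z": 0, "twist": 0}, {"grip": 0, "x": 0, "y": 0, "z": 0, "twist": 0}])

```text
time: 9.85
ee_pos: [0.5263, 0.1496, 0.1352]
orientation: [0.451, 0.545, -0.451, 0.545]
force: [-1.0, -0.3, 3.1]
gripper_width: 0.0
```

>>> move_arm(motion=[{"grip": 0, "x": 0.05, "y": 0, "z": 0, "twist": 0}, {"grip": 0, "x": 0, "y": 0, "z": 0, "twist": 0}])

```text
time: 10.02
ee_pos: [0.5266, 0.1496, 0.1352]
orientation: [0.451, 0.544, -0.45, 0.545]
force: [-1.2, -0.7, 5.7]
gripper_width: -0.0003
```

>>> move_arm(motion=[{"grip": 0, "x": 0.05, "y": 0, "z": 0, "twist": 0}, {"grip": 0, "x": 0, "y": 0, "z": 0.2, "twist": 0}, {"grip": 0, "x": 0, "y": 0, "z": 0.2, "twist": 0}])

```text
time: 10.27
ee_pos: [0.528, 0.1463, 0.1352]
orientation: [0.452, 0.544, -0.45, 0.545]
force: [0.4, 2.1, 7.6]
gripper_width: -0.0003
```

>>> move_arm(motion=[{"grip": 0, "x": 0, "y": 0, "z": 0.2, "twist": 0}, {"grip": 0, "x": 0, "y": 0, "z": 0.2, "twist": 0}])

```text
time: 10.43
ee_pos: [0.5289, 0.1425, 0.1353]
orientation: [0.452, 0.544, -0.449, 0.545]
force: [-1.0, 3.8, 8.4]
gripper_width: 0.0002
```

Run:
```python
from h import *
a=np.load('wrist.npz')['p']; p,d,o=snap('wrist'); print(o['ee_pos'],o['force'])
cv2.imwrite('pics/w5.png',np.hstack([a[200:480,180:560],p[200:480,180:560]]))
```

```text
[0.52890644 0.1424976  0.1352906 ] [-0.99998752  3.78765388  8.43251427]
```

View pics/w5.png

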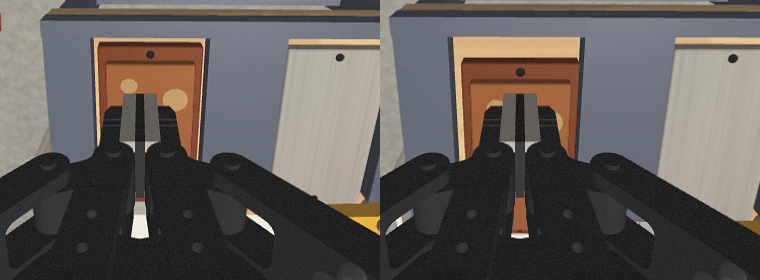

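The plate follows the finger: the gap behind it has opened up. I'll keep going over the ramp in small steps while watching the force.

>>> move_arm(motion=[{"grip": 0, "x": 0, "y": 0, "z": 0.2, "twist": 0}, {"grip": 0, "x": 0, "y": 0, "z": 0.2, "twist": 0}])

```text
time: 10.65
ee_pos: [0.5298, 0.1388, 0.1355]
orientation: [0.452, 0.544, -0.449, 0.546]
force: [-1.4, 3.6, 9.9]
gripper_width: -0.0
```

>>> move_arm(motion=[{"grip": 0, "x": 0, "y": 0, "z": 0.2, "twist": 0}, {"grip": 0, "x": 0, "y": 0, "z": 0.2, "twist": 0}])

```text
time: 10.82
ee_pos: [0.5308, 0.1347, 0.1357]
orientation: [0.452, 0.544, -0.449, 0.546]
force: [-0.9, 2.7, 9.3]
gripper_width: -0.0002
```

>>> move_arm(motion=[{"grip": 0, "x": 0, "y": 0, "z": 0.2, "twist": 0}, {"grip": 0, "x": 0, "y": 0, "z": 0.2, "twist": 0}])

```text
time: 10.98
ee_pos: [0.5316, 0.1306, 0.1357]
orientation: [0.452, 0.544, -0.449, 0.546]
force: [-0.6, 2.1, 9.8]
gripper_width: 0.0002
```

>>> move_arm(motion=[{"grip": 0, "x": 0, "y": 0, "z": 0.2, "twist": 0}, {"grip": 0, "x": 0, "y": 0, "z": 0.2, "twist": 0}])

```text
time: 11.15
ee_pos: [0.5324, 0.1267, 0.1357]
orientation: [0.452, 0.544, -0.449, 0.546]
force: [-0.1, 1.9, 10.1]
gripper_width: -0.0
```

>>> move_arm(motion=[{"grip": 0, "x": 0, "y": 0, "z": 0.25, "twist": 0}, {"grip": 0, "x": 0, "y": 0, "z": 0.25, "twist": 0}, {"grip": 0, "x": 0, "y": 0, "z": 0.25, "twist": 0}])

```text
time: 11.4
ee_pos: [0.5338, 0.1193, 0.1358]
orientation: [0.452, 0.544, -0.449, 0.546]
force: [-0.5, 2.3, 10.2]
gripper_width: -0.0001
```

>>> move_arm(motion=[{"grip": 0, "x": 0, "y": 0, "z": 0.25, "twist": 0}, {"grip": 0, "x": 0, "y": 0, "z": 0.25, "twist": 0}, {"grip": 0, "x": 0, "y": 0, "z": 0.25, "twist": 0}])

```text
time: 11.65
ee_pos: [0.5352, 0.112, 0.1359]
orientation: [0.452, 0.544, -0.449, 0.546]
force: [-0.5, 2.5, 10.8]
gripper_width: 0.0002
```

Run:
```python
from h import *
p,d,o=snap('wrist'); print(o['ee_pos'],o['force'])
cv2.imwrite('pics/w6.png',p[100:480,150:560])
```

```text
[0.53521563 0.11195289 0.13588073] [-0.50453267  2.54818225 10.81334842]
```

View pics/w6.png

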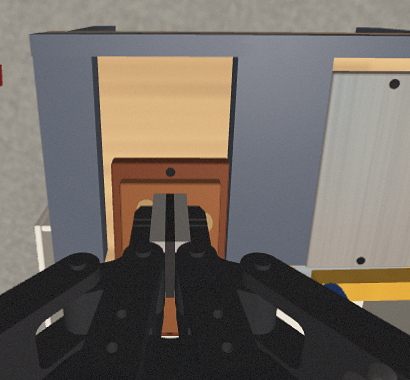

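The plate has moved about 38 mm with the finger and lies straight in its lane. I'll drag it a little more, then go in behind it and nudge it over.

>>> move_arm(motion=[{"grip": 0, "x": 0, "y": 0, "z": 0.25, "twist": 0}, {"grip": 0, "x": 0, "y": 0, "z": 0.25, "twist": 0}, {"grip": 0, "x": 0, "y": 0, "z": 0.25, "twist": 0}, {"grip": 0, "x": 0, "y": 0, "z": 0.25, "twist": 0}])

```text
time: 12.03
ee_pos: [0.5371, 0.1022, 0.136]
orientation: [0.452, 0.544, -0.449, 0.546]
force: [-2.5, 2.8, 11.2]
gripper_width: -0.0002
```

>>> move_arm(motion=[{"grip": 0, "x": 0, "y": 0, "z": 0.25, "twist": 0}, {"grip": 0, "x": 0, "y": 0, "z": 0.25, "twist": 0}, {"grip": 0, "x": 0, "y": 0, "z": 0, "twist": 0}])

```text
time: 12.28
ee_pos: [0.5381, 0.0968, 0.1361]
orientation: [0.452, 0.544, -0.449, 0.546]
force: [-0.6, 1.0, 12.4]
gripper_width: -0.0001
```

>>> move_arm(motion=[{"grip": 0, "x": -0.2, "y": 0, "z": 0, "twist": 0}, {"grip": 0, "x": -1.5, "y": 0, "z": 0, "twist": 0}, {"grip": 0, "x": -1, "y": 0, "z": 0, "twist": 0}, {"grip": 0, "x": 0, "y": 0, "z": -2.5, "twist": 0}, {"grip": 0, "x": 0, "y": 0, "z": -2.5, "twist": 0}, {"grip": 0, "x": 0, "y": 0, "z": 0, "twist": 0}, {"grip": 0, "x": 0, "y": 0, "z": 0, "twist": 0}])

```text
time: 12.87
ee_pos: [0.5268, 0.1465, 0.1609]
orientation: [0.45, 0.545, -0.45, 0.545]
force: [0.3, -0.8, 0.6]
gripper_width: 0.0001
```

Run:
```python
from h import *
p,d,o=snap('wrist'); print(o['ee_pos'],o['force'])
R=Ro.from_euler('z',.19).as_matrix(); print('tcp stand mm',1000*R.T@(np.array(o['ee_pos'])-[.5738,.1323,0]))
cv2.imwrite('pics/w7.png',p)
```

```text
[0.52675081 0.14645619 0.16085928] [ 0.28355602 -0.80214156  0.58390585]
tcp stand mm [-43.52897841  22.78710101 160.85927712]
```

View pics/w7.png

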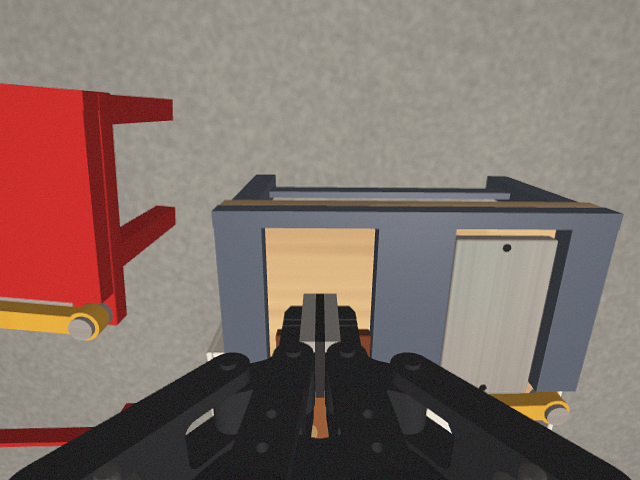

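The plate's rear edge shows at row 332 and the fingers are over bare deck behind it. I'll lower them and push.

>>> move_arm(motion=[{"grip": 0, "x": 1.5, "y": 0, "z": 0, "twist": 0}, {"grip": 0, "x": 1.3, "y": 0, "z": 0, "twist": 0}, {"grip": 0, "x": 0.6, "y": 0, "z": 0, "twist": 0}, {"grip": 0, "x": 0, "y": 0, "z": 0, "twist": 0}])

```text
time: 13.25
ee_pos: [0.5259, 0.1447, 0.1252]
orientation: [0.45, 0.545, -0.452, 0.544]
force: [-0.1, -0.2, 0.5]
gripper_width: 0.0002
```

>>> move_arm(motion=[{"grip": 0, "x": 0, "y": 0, "z": 0.3, "twist": 0}, {"grip": 0, "x": 0, "y": 0, "z": 0.3, "twist": 0}, {"grip": 0, "x": 0, "y": 0, "z": 0.3, "twist": 0}, {"grip": 0, "x": 0, "y": 0, "z": 0.3, "twist": 0}, {"grip": 0, "x": 0, "y": 0, "z": 0.3, "twist": 0}])

```text
time: 13.67
ee_pos: [0.5302, 0.1305, 0.1273]
orientation: [0.451, 0.544, -0.451, 0.545]
force: [0.4, -0.4, 0.0]
gripper_width: 0.0
```

>>> move_arm(motion=[{"grip": 0, "x": 0, "y": 0, "z": 0.3, "twist": 0}, {"grip": 0, "x": 0, "y": 0, "z": 0.3, "twist": 0}, {"grip": 0, "x": 0, "y": 0, "z": 0.3, "twist": 0}])

```text
time: 13.92
ee_pos: [0.5315, 0.1219, 0.1269]
orientation: [0.451, 0.545, -0.451, 0.545]
force: [-0.8, 0.8, 0.5]
gripper_width: -0.0003
```

>>> move_arm(motion=[{"grip": 0, "x": 0, "y": 0, "z": 0.3, "twist": 0}, {"grip": 0, "x": 0, "y": 0, "z": 0.3, "twist": 0}, {"grip": 0, "x": 0, "y": 0, "z": 0.3, "twist": 0}, {"grip": 0, "x": 0, "y": 0, "z": 0, "twist": 0}])

```text
time: 14.25
ee_pos: [0.5333, 0.1126, 0.1267]
orientation: [0.451, 0.545, -0.451, 0.545]
force: [0.0, 0.4, -0.1]
gripper_width: 0.0
```

Run:
```python
from h import *
for n in('scene','side'):
    p,d,o=snap(n)
print(o['ee_pos'],o['force'])
R=Ro.from_euler('z',.19).as_matrix(); print('tcp stand mm',1000*R.T@(np.array(o['ee_pos'])-[.5738,.1323,0]))
a=np.load('scene.npz')['p'][205:345,200:387]; b=np.load('side.npz')['p'][170:310,180:367]
cv2.imwrite('pics/c2.png',np.hstack([cv2.resize(a,(400,300),interpolation=2),cv2.resize(b,(400,300),interpolation=2)]))
```

```text
[0.53316364 0.11284935 0.12671139] [-0.78235975 -0.30046127  0.28728514]
tcp stand mm [-43.57850663 -11.42608384 126.71139101]
```

>>> move_arm(motion=[{"grip": 0, "x": 0, "y": 0, "z": 0.3, "twist": 0}, {"grip": 0, "x": 0, "y": 0, "z": 0.3, "twist": 0}, {"grip": 0, "x": 0, "y": 0, "z": 0.3, "twist": 0}, {"grip": 0, "x": 0, "y": 0, "z": 0.3, "twist": 0}, {"grip": 0, "x": 0, "y": 0, "z": 0, "twist": 0}, {"grip": 0, "x": 0, "y": 0, "z": 0, "twist": 0}, {"grip": 0, "x": 0, "y": 0, "z": 0, "twist": 0}])

```text
time: 14.93
ee_pos: [0.5354, 0.1014, 0.1268]
orientation: [0.451, 0.545, -0.451, 0.545]
force: [-0.5, -0.2, -0.0]
gripper_width: 0.0004
```

Run:
```python
from h import *
for n in('scene','side'):
    p,d,o=snap(n)
print(o['ee_pos'],o['force'])
a=np.load('scene.npz')['p'][205:345,200:387]; b=np.load('side.npz')['p'][170:310,180:367]
cv2.imwrite('pics/c2.png',np.hstack([cv2.resize(a,(400,300),interpolation=2),cv2.resize(b,(400,300),interpolation=2)]))
```

```text
[0.53531542 0.10146561 0.12675185] [-0.50428497  0.04349656  0.22271108]
```

View pics/c2.png

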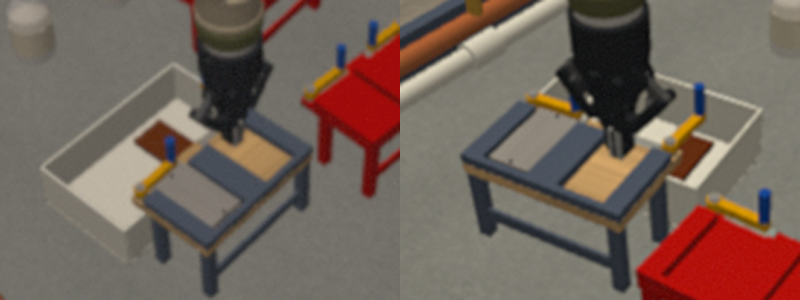

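The plate is in the tub (left 165,140; right 690,155), the near keeper points out over the tub, and the new plate is in place. I'll retract and make a final check.

>>> move_arm(motion=[{"grip": 0, "x": -2, "y": 0, "z": 0, "twist": 0}, {"grip": 0, "x": -3, "y": 0, "z": 0, "twist": 0}, {"grip": 0, "x": -3, "y": 0, "z": 0, "twist": 0}, {"grip": 0, "x": -3, "y": 0, "z": -2, "twist": 0}, {"grip": 0, "x": -3, "y": 0, "z": -3, "twist": 0}, {"grip": 0, "x": 0, "y": 0, "z": -3, "twist": 0}, {"grip": 0, "x": 0, "y": 0, "z": -3, "twist": 0}, {"grip": 0, "x": 0, "y": 0, "z": 0, "twist": 0}, {"grip": 0, "x": 0, "y": 0, "z": 0, "twist": 0}])

```text
time: 15.78
ee_pos: [0.5143, 0.2104, 0.2663]
orientation: [0.45, 0.545, -0.45, 0.546]
force: [-0.5, -0.5, -0.1]
gripper_width: -0.0
```

Run:
```python
from h import *
a0=cv2.imread('pics/scene0.png'); p,d,o=snap('scene'); print(o['ee_pos'],o['force'],o['time'])
hsv=cv2.cvtColor(p,cv2.COLOR_BGR2HSV)
m=(hsv[...,0]<14)&(hsv[...,1]>120)&(hsv[...,2]>50); m[:225]=0;m[330:]=0;m[:,:225]=0;m[:,315:]=0
ys,xs=np.nonzero(m); w=world('scene',np.c_[xs,ys]); print('brown',len(ys),np.median(w,0),np.percentile(w,[3,97],axis=0).round(3))
cv2.imwrite('pics/fin.png',np.hstack([cv2.resize(x[140:390,190:450],(400,385),interpolation=2) for x in(a0,p)]))
```

```text
[0.51431457 0.21037073 0.26628109] [-0.5149821  -0.4610564  -0.12806725] 15.7833
brown 276 [ 0.54725999 -0.03322061  0.01912904] [[ 0.394 -0.133  0.007]
 [ 0.583  0.011  0.062]]
```

View pics/fin.png

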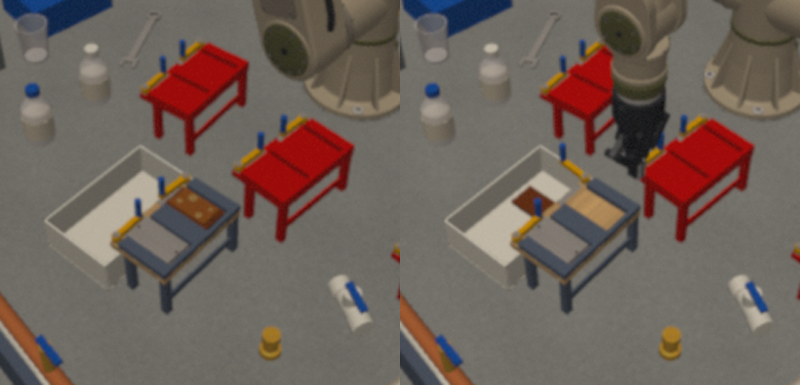

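The used plate lies in the tub at z of about 19 mm. The tub and bystanders haven't moved, the near keeper is fully out, the far keeper is closed, and the gripper is clear of everything.

```bash
python3 -c "from workcell import finish_job; print(finish_job())"
```

```text
the job is handed in; nothing more can be done
None
```

The used plate is in the white tub and the job is handed in, at about 15.8 s of the 61 s allowed. The hand-in gave no verdict.

- **Keeper:** I swung the near keeper out to about 1.65 rad, loosely caging its post between the fingers. That angle comes from the gripper's position; the last images show it pointing straight out over the tub.
- **Plate:** I felt for the top of the scale and dragged the plate forward about 54 mm with closed fingertips. I then went in behind it and nudged it over the edge. The highest vertical force I read was 12.4 N, under the 20 N limit, and the nudge read close to zero. Forces were only read at the end of each move.
- **Last checks:** The final scene picture, set beside the first, shows:
  - the used plate lying in the tub (median height about 19 mm, though a few stray pixels blur that figure);
  - the new plate in its lane behind its closed keeper;
  - the tub, bottles, valve, brass fitting and red stands where they were;
  - the gripper clear of everything.

No check failed. The only disagreement was in the stand's angle, where early measurements ranged from about 0.12 to 0.25 rad; I used 0.19.

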